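Turn the staple-gun air up four clicks and purge the line

ROBOT

A 6-joint arm with a two-finger parallel gripper is mounted at the origin on the work surface. World frame = base frame: x ahead of the robot, y to its left, z up, the work surface at z = 0. Lengths are in m, angles in rad, forces in N, time in s.
With the tool pointing down it reaches from about 0.4 to 0.825 m from the base axis. Payload 7 kg.
Tool frame: the origin (TCP) lies on the front face of the gripper's body, between the roots of the fingers; the fingertips stand 73 mm ahead of it and the grasp point (between the pads) lies 54 mm ahead of it (arm.tip_reach is the distance from the TCP to the fingertips, in m); z points along the fingers, y is the direction in which the jaws open and shut (so a half turn about z gives the same grasp; the last joint's range is limited). The gripper opens to 85 mm and grips with 20 to 120 N. Pads are 22 mm wide; open, the fingers measure 114 mm over their backs; the gripper's body (76 mm by 85 mm) begins 54 mm behind the grasp point. The pads swing forward as they close: fully open they stand 13 mm farther back than shut.
Start: joints at [-1.006, 0.359, 0.012, 0, -1.224, -0.288], TCP at [0.184, -0.649, 0.304] pointing down, gripper open.
Joint ranges: [-3.07, 3.07], [-1.43, 2.12], [-1.02, 1.25], [-3.03, 1.67], [-3.05, -0], [-3.03, 3.03]. Speed limits (rad/s): [2.39, 2.39, 3.01, 3.14, 3.14, 3.14].

INTERFACE

Orientations are given as a unit quaternion [w, x, y, z].
In Python, from rig import arm gives the robot as it stands.
- The arm moves only by the shell command python3 -m creep 'ROWS' [FORCE]. ROWS is JSON, a list of rows, each a list of 7 numbers: the turn, a rotation vector about the tool's x, y, z in degrees, then the shift along the tool's x, y, z in mm, then the gripper's target within -1 to 1 (fully open at 1, half-way at 0, shut at -1). In form: [[rx, ry, rz, tx, ty, tz, jaw], ...]. A call has exactly 10 rows; each row is the pose to reach, as a shift and turn from the pose commanded when the call began, along the tool's axes at that moment; what a row does not reach only later rows make up. A row lasts 1/8 s, in which the tool goes at most 62.5 mm and 10.7 degrees, less where a joint would pass 70% of its speed; a pose out of reach is approached as far as the arm can. A call with a gripper value outside its range is refused whole. The fingers move at their own pace and stop on an object; FORCE is the grip in N (left out, the last holds). Time passes only in rows, so rows that repeat a pose let the fingers close, or fill a call up. It gives the time, the measured TCP pose, the force and the opening at its end, in the units of the state.
- arm.get_state(): the state, without advancing time (a new reading comes with each control period).
- arm.snapshot(name): name is "scene" or "top"; returns the picture (384x512x3 uint8, blue, green, red); there is no depth.
- arm.get_calibration(name): a dict with "fx", "fy", "cx", "cy" (pixels), "position" and "orientation" of the camera in the world. Camera axes: x right, y up, looking along -z (the intrinsics and any distortion apply to the point x, -y, -z); pixel columns grow to the right and rows downward; lengths in m; the calibration is good to about 2 mm. A picture is of the moment at which its call begins. get_calibration takes no time and is no camera call.
- arm.finish_job(): hands the job in, once; it reports no verdict.
The state is a dict: "t": time; "q": joint angles; "joint_velocities": joint speeds; "joint_efforts": joint torques, N m; "tool_pos": TCP position; "orientation": TCP orientation; "force": force on the tool from outside, world axes, zero at the start; "torque": the same for the moment, N m; "opening": opening from 0.0 (shut) to 1.0 (fully open).
Only numpy, scipy, OpenCV 4.12 (cv2) and the standard library are available. Lean on these libraries where they do the work, as an engineer would, in place of code of your own. Each camera call takes 0.05 s, during which the arm holds its last target.

TASK

On the bench-top air station, turn the click-stop pressure dial exactly four clicks clockwise (seen from above) from where it stands, by pushing the side of its finger bar with a fingertip; never grip the bar between the fingers. Then press the round purge button fully down with a fingertip and let it come back up. Leave the staple gun, hammer, spool and staple box where they lie.

Things in the scene. Friction and masses are not known exactly. Their poses are not given: they have to be found in the camera images.
- station: Grey box screwed to the bench, 170 (own x) by 290 (own y) by 55 mm high; origin: centre of its underside. On top: the dial, axis at own (0, +60) mm, on a round seat (132 mm across, 6 mm high, 12 ticks, one per click); the purge button at own (-38, -85) mm; a flat round gauge (60 mm across, 14 mm high) at own (+48, -85) mm. Brass fittings stick out up to 40 mm from the two short ends.
- dial_axis (a point): On the dial's vertical axis, on the upper face of its grey disc (104 mm across, face 75 mm above the bench). An upright black finger bar crosses the disc through the axis: 88 mm long, 18 mm thick, 24 mm above the disc; its crest (96 mm long, 8 mm thick) rises 2 mm more. Either end can be pushed: 38 mm from the axis, 5 to 6 N takes it over a click.
- dial_pointer (a point): Point on top of the bar's crest, 45 mm from the axis, at the pointer end (marked by a short white line on the crest; the other end is plain). The horizontal direction from dial_axis to this point is the way the pointer points.
- dial (a joint): Dial angle in rad, 0 at the start (in a click-stop), growing clockwise seen from above. Click-stops every 0.5236 rad (12 to a turn), four clicks = 2.094; end stops three clicks back and eight forward of the start. The pointer may face any way at the start. Pushed just past half-way between two stops it springs on into the next by itself, and stays there when let go.
- purge_top (a point): Centre of the top of the round grey purge button, 38 mm across, in a low steel collar; it travels 7 mm straight down against a spring (5 N at the bottom) and comes back up by itself.
- purge (a joint): Travel of the purge button in m: 0 up, 0.007 fully down.
- staple_gun: Loose staple gun lying on its side, about 160 by 150 by 34 mm, 0.9 kg; origin under its barrel. Bystander.
- tack_hammer: Loose hammer lying flat, 260 mm long, about 26 mm high; origin under the middle of its length. Bystander.
- thread_spool: Loose thread spool standing upright, 52 mm across, 56 mm high; origin at its underside. Bystander.
- staple_box: Loose cardboard box of staples, 60 by 130 by 30 mm; origin under its centre. Bystander.

How it is judged:
On the way, in this order (a step that is already met when the one before it is completed fails the run):
1. the dial rests four clicks clockwise of its start, with the purge button up (value of joint dial between 1.963 and 2.225 rad and velocity of joint dial between -0.1 and 0.1 rad/s and value of joint purge below 0.002 m), for 0.3 s.
2. the purge button is pressed down, with the dial still at four clicks (value of joint dial between 1.963 and 2.225 rad and value of joint purge above 0.0055 m), for 0.05 s.
At the end, for the whole second after the job is handed in: The dial rests four clicks clockwise of where it started (within a quarter of a click, 0.13 rad), the purge button has been pressed at least 5.5 mm down after that and is back up (within 1.5 mm), and no bystander has moved more than 20 mm (value of joint dial between 1.963 and 2.225 rad and value of joint purge below 0.0015 m and distance of each of staple_gun, tack_hammer, thread_spool, staple_box from where it was at the start of the episode below 0.02 m); the robot touches nothing.
It fails at once if the finger bar is gripped: the fingers press both of its cheeks at once (over 1 N each) (contact force between the fingers and dial_c2 above 1 N and contact force between the fingers and dial_c3 above 1 N).
It fails at once if the staple gun is lifted or shoved (moved more than 30 mm) (distance of staple_gun from where it was at the start of the episode above 0.03 m).
It fails at once if the tack hammer is lifted or shoved (moved more than 30 mm) (distance of tack_hammer from where it was at the start of the episode above 0.03 m).
It fails at once if the thread spool is lifted or shoved (moved more than 30 mm) (distance of thread_spool from where it was at the start of the episode above 0.03 m).
It fails at once if the staple box is lifted or shoved (moved more than 30 mm) (distance of staple_box from where it was at the start of the episode above 0.03 m).
It also fails if it takes over 54 s, if anything falls off the work surface, if the arm or the gripper's body presses on something with over 40 N, if the wrist force passes 120 N, or if a joint passes its speed limit or range.

## Working session

There is one attempt and no reset: what is moved stays moved. The work goes in short steps, Python scripts to look and compute and a shell command to move; the robot and the scene stay as the last step left them, time stands still between calls to the robot, and variables do not carry over. Pictures are saved under pics/ and viewed, and the job is handed in when it is done.

```bash
ls; mkdir -p pics
python3 - <<'E'
from rig import arm
import cv2
for n in("scene","top"):
    im=arm.snapshot(n); cv2.imwrite(f"pics/{n}0.png",im); print(arm.get_calibration(n))
print(arm.get_state(),arm.tip_reach)
E
```

```text
pics
{'fx': 378.28606897608773, 'fy': 378.28606897608773, 'cx': 249.8754975432298, 'cy': 191.13839257422686, 'position': array([ 1.11843264, -0.46864995,  0.7847984 ]), 'orientation': array([0.8388625 , 0.35696576, 0.15581429, 0.38027235])}
{'fx': 432.7412059914904, 'fy': 432.7412059914904, 'cx': 258.2467566991828, 'cy': 187.33138299715364, 'position': array([0.47623964, 0.01813735, 1.16216597]), 'orientation': array([ 0.71049158,  0.03833066, -0.03314303, -0.70187892])}
{'t': 0.1, 'q': array([-1.00591995e+00,  3.59319179e-01,  1.12034669e-02, -3.07046070e-04,
       -1.22411898e+00, -2.88092475e-01]), 'joint_velocities': array([-8.11410344e-05, -1.80629409e-03,  1.75611398e-03, -1.77748821e-05,
       -1.86397013e-03, -7.20615126e-04]), 'joint_efforts': array([ 4.40361810e-04, -5.84765697e+01,  2.94109118e+01,  6.95450351e+00,
       -3.20964529e-03,  1.03621355e-05]), 'tool_pos': array([ 0.18435303, -0.64902004,  0.3030781 ]), 'orientation': array([-1.66083983e-04, -1.37898814e-01,  9.90446051e-01,  7.14475569e-04]), 'force': array([-0.15915038,  0.08258908,  0.12643897]), 'torque': array([-0.02404503, -0.02507802, -0.03447326]), 'opening': 1.0032043765176042} 0.0726
```

View pics/scene0.png

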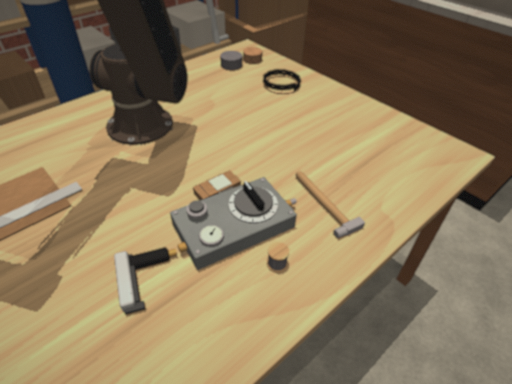

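View pics/top0.png

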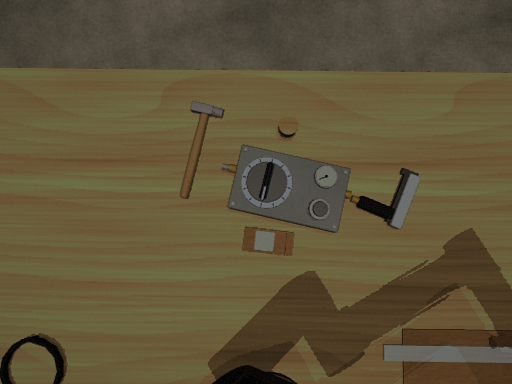

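Run:
```python
import cv2,numpy as np
a=cv2.imread("pics/top0.png")[140:240,220:360]; a=cv2.resize(a,None,fx=5.5,fy=5.5,interpolation=cv2.INTER_CUBIC)
cv2.imwrite("pics/topc.png",cv2.convertScaleAbs(a,alpha=1.5,beta=10))
a=cv2.imread("pics/scene0.png")[165:275,160:310]; a=cv2.resize(a,None,fx=5.2,fy=5.2,interpolation=cv2.INTER_CUBIC)
cv2.imwrite("pics/scenec.png",a)
```

```text
(no output)
```

View pics/topc.png

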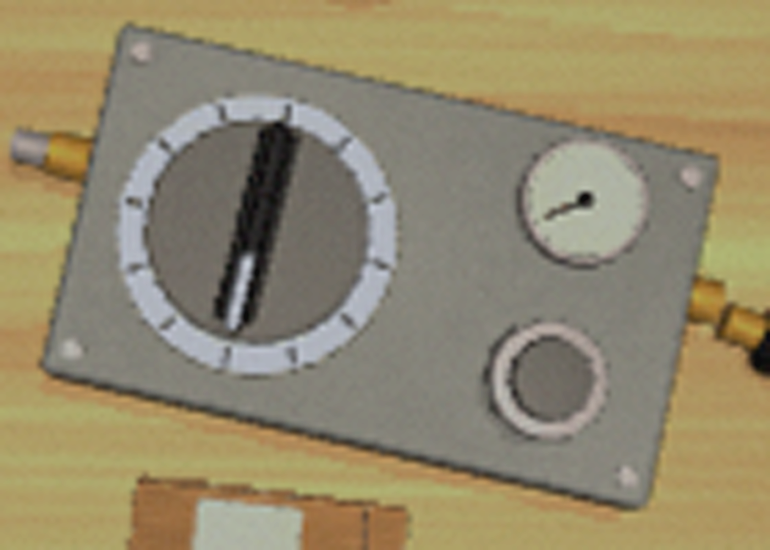

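View pics/scenec.png

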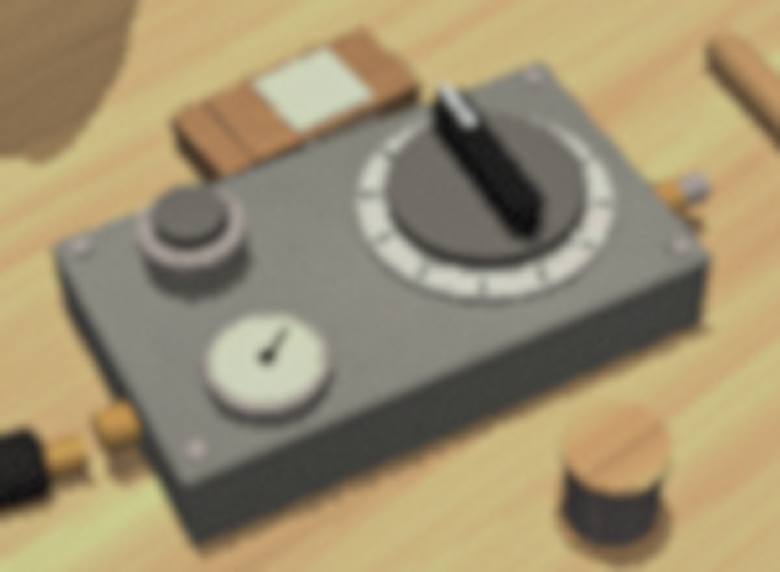

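Top crop: the box's top corners are at about (128,25), (718,158), (643,508) and (45,370). The dial seat centre is at about (258,235), and the pointer's white end at (234,330) faces the robot. The purge cap is at (554,377).

```bash
cat > h.py <<'E'
import numpy as np
from scipy.spatial.transform import Rotation as R
from rig import arm
def cam(n):
    c=arm.get_calibration(n); return c,R.from_quat(np.roll(c["orientation"],-1))
def p2w(n,u,v,z):
    c,r=cam(n); d=r.apply([(u-c["cx"])/c["fx"],-(v-c["cy"])/c["fy"],-1.]); return c["position"]+d*(z-c["position"][2])/d[2]
def w2p(n,p):
    c,r=cam(n); q=r.inv().apply(np.array(p)-c["position"]); return np.array([c["cx"]+c["fx"]*q[0]/-q[2], c["cy"]-c["fy"]*q[1]/-q[2]])
E
python3 - <<'E'
from h import *
from scipy.optimize import least_squares
T=lambda u,v,z:p2w("top",(u+.5)/5.5-.5+220,(v+.5)/5.5-.5+140,z)
S=lambda u,v,z:p2w("scene",(u+.5)/5.2-.5+160,(v+.5)/5.2-.5+165,z)
cs=[T(128,25,.055),T(718,158,.055),T(643,508,.055),T(45,370,.055)]
for c in cs: print(c.round(4))
print("ctr",np.mean(cs,0), [np.linalg.norm(cs[i]-cs[(i+1)%4]).round(4) for i in range(4)])
print("seat",T(258,235,.061),"purge",T(554,377,.07),"gauge",T(585,203,.069))
print("ptr",T(233,331,.101),"oth",T(280,122,.101), "scene ptr",S(446,92,.101),"oth",S(530,235,.101),"purge",S(190,215,.07), S(486,190,.075))
print("scene corners",S(58,245,.055),S(200,490,.055) ,S(708,255,.055),S(540,68,.055))
loc=np.array([[.085,.145],[.085,-.145],[-.085,-.145],[-.085,.145],[0,.06],[-.038,-.085],[.048,-.085]])
zs=[.055]*4+[.061,.07,.069]
W=np.array(cs+[T(258,235,.061),T(554,377,.07),T(585,203,.069)])[:,:2]
f=lambda x:((R.from_euler('z',x[2]).as_matrix()[:2,:2]@loc.T).T+x[:2]-W).ravel()
s=least_squares(f,[.5,0,0]);print(s.x,np.degrees(s.x[2]),(s.fun.reshape(-1,2)*1000).round(1))
g=lambda l:R.from_euler('z',s.x[2]).as_matrix()[:2,:2]@np.array(l)+s.x[:2]
print("axis",g([0,.06]),"purge",g([-.038,-.085]))
E
```

```text
[0.7009 0.0684 0.055 ]
[ 0.6406 -0.2094  0.055 ]
[ 0.4769 -0.1734  0.055 ]
[0.5373 0.1044 0.055 ]
ctr [ 0.58893085 -0.0525078   0.055     ] [np.float64(0.2842), np.float64(0.1677), np.float64(0.2843), np.float64(0.1675)]
seat [0.60107524 0.00595917 0.061     ] purge [ 0.53612877 -0.1303481   0.07      ] gauge [ 0.61683657 -0.14495839  0.069     ]
ptr [0.55324502 0.01711224 0.101     ] oth [ 0.64791373 -0.00296986  0.101     ] scene ptr [0.56216631 0.01621243 0.101     ] oth [ 0.66370731 -0.0191386   0.101     ] purge [ 0.52150408 -0.11808816  0.07      ] [0.6090887  0.00223058 0.075     ]
scene corners [ 0.48256064 -0.17298376  0.055     ] [ 0.65091855 -0.20707908  0.055     ] [0.70186586 0.06940873 0.055     ] [0.54401267 0.10096549 0.055     ]
[ 0.58902482 -0.05282028 -0.2123663 ] -12.167692815434695 [[ 1.8  2.6]
 [ 0.9 -3.1]
 [-1.5 -3.3]
 [-0.8  2.4]
 [ 0.6 -0.1]
 [-2.2  2.4]
 [ 1.2 -1.1]]
axis [0.60167124 0.00583181] purge [ 0.53396273 -0.12790135]
```

```bash
cat >> h.py <<'E'
# world target (TCP xyz, tool-x heading deg, tool straight down) -> row numbers from current pose (r0,p0)
def target(a): 
    c,s=np.cos(np.radians(a)),np.sin(np.radians(a)); return R.from_matrix(np.array([[c,s,0],[s,-c,0],[0,0,-1]]))
def row(p,a,p0=None,r0=None):
    st=arm.get_state()
    p0=st["tool_pos"] if p0 is None else p0; r0=R.from_quat(np.roll(st["orientation"],-1)) if r0 is None else r0
    return np.r_[np.degrees((r0.inv()*target(a)).as_rotvec()), r0.inv().apply(np.array(p)-p0)*1000].round(1)
AX=np.array([.602,.005]); B0=167.8; TR=.0726
def push(th,rad=.034,off=.020,ztip=.083):
    b=np.radians(B0-th); e=np.array([np.cos(b),np.sin(b)]); m=np.array([-e[1],e[0]])
    return np.r_[AX+rad*e+off*m, ztip+TR], B0-th-270
E
python3 - <<'E'
from h import *
p,a=push(0,off=.034,ztip=.15); print(p,a,row(p,a))
E
```

```text
[ 0.56158282 -0.0210471   0.2226    ] -102.19999999999999 [ 1.000e-01  0.000e+00 -6.190e+01 -5.344e+02  5.009e+02  8.110e+01]
```

```bash
python3 -m creep '[[0,0,-6,-43,40,0,-1],[0,0,-12,-86,80,0,-1],[0,0,-18,-129,120,0,-1],[0,0,-24,-172,160,0,-1],[0,0,-30,-215,200,0,-1],[0,0,-36,-258,240,0,-1],[0,0,-42,-301,280,0,-1],[0,0,-48,-344,320,0,-1],[0,0,-54,-387,360,0,-1],[0,0,-60,-427,400,0,-1]]' 20
python3 - <<'E'
from h import *
p,a=push(0,off=.034,ztip=.12); print(p,a,row(p,a))
E
```

```text
t: 1.35
tool_pos: [0.4865, -0.1459, 0.3039]
orientation: [0.0, -0.616, 0.788, 0.0]
force: [1.0, -0.4, -0.1]
opening: 0.004
[ 0.56158282 -0.0210471   0.1926    ] -102.19999999999999 [  -0.     0.    -1.7 -139.3  -42.9  111.3]
```

```bash
python3 -m creep '[[0,0,-1,-40,-12,0,-1],[0,0,-1.7,-80,-25,10,-1],[0,0,-1.7,-120,-37,30,-1],[0,0,-1.7,-139.3,-43,60,-1],[0,0,-1.7,-139.3,-43,90,-1],[0,0,-1.7,-139.3,-43,111,-1],[0,0,-1.7,-139.3,-43,111,-1],[0,0,-1.7,-139.3,-43,111,-1],[0,0,-1.7,-139.3,-43,111,-1],[0,0,-1.7,-139.3,-43,111,-1]]'
python3 - <<'E'
from h import *
import cv2
p,a=push(0,off=.034); print(p,a,row(p,a))
for n,b in(("top",(230,130,370,240)),("scene",(160,120,310,275))):
    im=arm.snapshot(n)[b[1]:b[3],b[0]:b[2]]; cv2.imwrite(f"pics/{n}1.png",cv2.resize(im,None,fx=3.8,fy=3.8,interpolation=cv2.INTER_CUBIC))
E
```

```text
t: 2.6
tool_pos: [0.5619, -0.0233, 0.1938]
orientation: [0.001, -0.626, 0.78, -0.0]
force: [0.2, -0.2, 0.6]
opening: 0.001
[ 0.56158282 -0.0210471   0.1556    ] -102.19999999999999 [-0.1  0.  -0.2 -2.1  0.8 38.2]
```

View pics/top1.png

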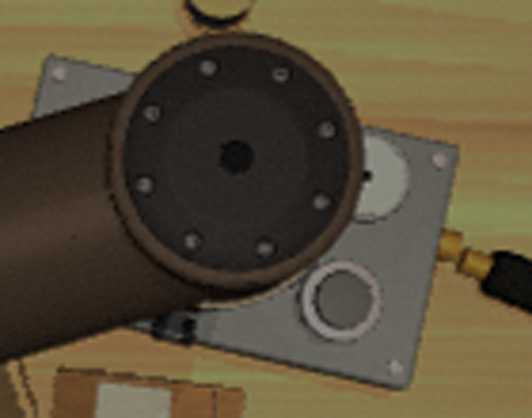

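View pics/scene1.png

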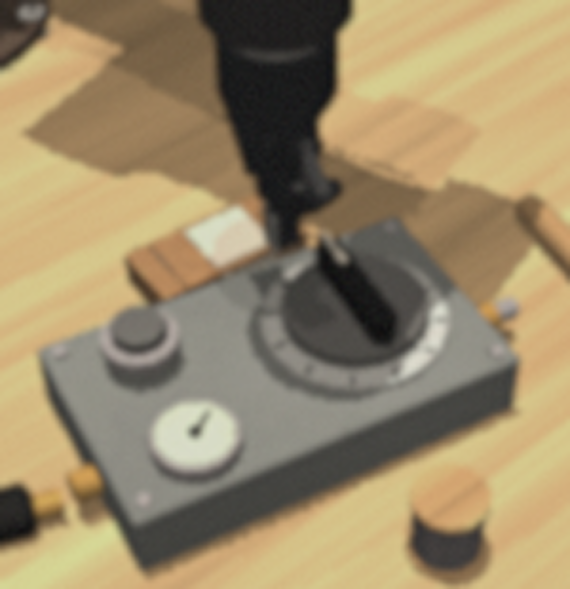

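Run:
```python
from h import *
for p in [(0.562,-.0233,.121),(0.562,-.0233,.194)]:
    q=w2p("scene",p); print((q-[160,120])*3.8)
```

```text
[280.20274944 240.85076396]
[277.96720626 157.57659598]
```

The shut fingertips show at (283,243) in the scene crop, as predicted, and sit behind the pointer end of the bar. Next I descend.

```bash
python3 -m creep '[[0,0,0,-1,0.5,10,-1],[0,0,0,-2,0.5,20,-1],[0,0,0,-2,0.5,30,-1],[0,0,0,-2,0.5,38,-1],[0,0,0,-2,0.5,38,-1],[0,0,0,-2,0.5,38,-1],[0,0,0,-2,0.5,38,-1],[0,0,0,-2,0.5,38,-1],[0,0,0,-2,0.5,38,-1],[0,0,0,-2,0.5,38,-1]]'
python3 - <<'E'
from h import *
print(arm.get_state()["force"])
for th in [-5,0,5,10,20,30,40,50,60,75,90,105,110,115]:
    p,a=push(th); print(th,row(p,a))
E
```

```text
t: 3.95
tool_pos: [0.5616, -0.0212, 0.155]
orientation: [0.0, -0.626, 0.78, -0.0]
force: [-0.2, -0.3, 0.2]
opening: -0.002
[-0.18100187 -0.3334289   0.18307454]
-5 [ -0.    0.   -5.2 -11.3  -1.8  -0.6]
0 [ -0.    0.   -0.2 -14.1   0.1  -0.6]
5 [ -0.    0.    4.8 -17.2   1.7  -0.6]
10 [ -0.    0.    9.8 -20.3   3.1  -0.6]
20 [ -0.    0.   19.8 -27.    4.9  -0.6]
30 [ -0.    0.   29.8 -33.8   5.6  -0.6]
40 [ -0.    0.   39.8 -40.7   5.1  -0.6]
50 [ -0.    0.   49.8 -47.3   3.4  -0.6]
60 [ -0.    0.   59.8 -53.6   0.6  -0.6]
75 [ -0.    0.   74.8 -61.8  -5.6  -0.6]
90 [ -0.    0.   89.8 -68.2 -13.7  -0.6]
105 [ -0.    0.  104.8 -72.3 -23.2  -0.6]
110 [ -0.    0.  109.8 -73.  -26.5  -0.6]
115 [  0.    0.  114.8 -73.5 -29.9  -0.6]
```

```bash
python3 -m creep '[[0,0,0,-7,0,-0.6,-1],[0,0,0,-14,0,-0.6,-1],[0,0,5,-17,1.7,-0.6,-1],[0,0,10,-20.3,3,-0.6,-1],[0,0,15,-23.6,4,-0.6,-1],[0,0,20,-27,5,-0.6,-1],[0,0,25,-30.4,5.3,-0.6,-1],[0,0,25,-30.4,5.3,-0.6,-1],[0,0,25,-30.4,5.3,-0.6,-1],[0,0,25,-30.4,5.3,-0.6,-1]]'
python3 - <<'E'
from h import *
import cv2
print(arm.get_state()["force"])
for n,b in(("top",(230,130,370,240)),("scene",(160,120,310,275))):
    im=arm.snapshot(n)[b[1]:b[3],b[0]:b[2]]; cv2.imwrite(f"pics/{n}2.png",cv2.resize(im,None,fx=3.8,fy=3.8,interpolation=cv2.INTER_CUBIC))
for th in [25,30,40,50,60,70,80,90,100,110,115]:
    p,a=push(th); print(th,row(p,a))
E
```

```text
t: 5.2
tool_pos: [0.5629, 0.0097, 0.1555]
orientation: [-0.0, -0.443, 0.896, 0.0]
force: [-0.3, -0.1, 0.1]
opening: -0.002
[-0.26372408 -0.14998781  0.07448688]
25 [ 0.   0.  -0.2  0.1  0.1 -0.1]
30 [ 0.   0.   4.8 -2.9  1.7 -0.1]
40 [ 0.   0.  14.8 -9.4  4.1 -0.1]
50 [  0.    0.   24.8 -16.1   5.4  -0.1]
60 [  0.   -0.   34.8 -23.    5.5  -0.1]
70 [  0.   -0.   44.8 -29.8   4.4  -0.1]
80 [  0.   -0.   54.8 -36.3   2.1  -0.1]
90 [  0.   -0.   64.8 -42.3  -1.3  -0.1]
100 [  0.   -0.   74.8 -47.6  -5.6  -0.1]
110 [  0.   -0.   84.8 -52.1 -10.9  -0.1]
115 [  0.   -0.   89.8 -54.  -13.7  -0.1]
```

View pics/scene2.png

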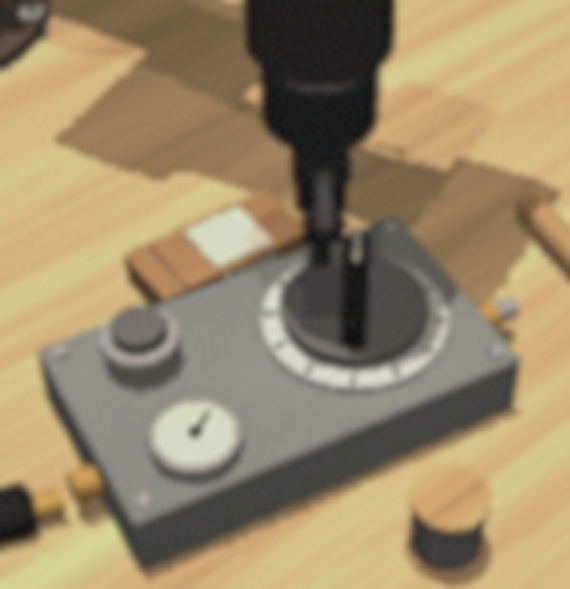

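The bar has gone one click and sprung clear of the finger: its crest now runs from (357,240) to (353,345). I'll push on to about 81°, which should make three clicks.

```bash
python3 -m creep '[[0,0,5,-3,1.7,0,-1],[0,0,12,-7.5,3.5,0,-1],[0,0,19,-12.2,4.7,0,-1],[0,0,25,-16.1,5.4,0,-1],[0,0,30,-19.5,5.5,0,-1],[0,0,35,-23,5.5,0,-1],[0,0,40,-26.4,5,0,-1],[0,0,45,-29.8,4.4,0,-1],[0,0,50,-33,3.3,0,-1],[0,0,55,-36.3,2.1,0,-1]]'
python3 - <<'E'
from h import *
import cv2
print(arm.get_state()["force"])
for n,b in(("top",(230,130,370,240)),("scene",(160,120,310,275))):
    im=arm.snapshot(n)[b[1]:b[3],b[0]:b[2]]; cv2.imwrite(f"pics/{n}3.png",cv2.resize(im,None,fx=3.8,fy=3.8,interpolation=cv2.INTER_CUBIC))
for th in [80,85,90,95,100,105,110,115]:
    p,a=push(th); print(th,row(p,a))
E
```

```text
t: 6.55
tool_pos: [0.5816, 0.0395, 0.1552]
orientation: [-0.002, 0.023, 1.0, -0.0]
force: [-4.5, 2.2, 2.4]
opening: -0.001
[-4.53430447  2.16730037  2.42990197]
80 [-0.  -0.  -0.3 -0.1 -0.1 -0.1]
85 [-0.  -0.   4.7 -3.1  1.5 -0.1]
90 [-0.  -0.   9.7 -6.3  2.9 -0.1]
95 [-0.  -0.  14.7 -9.6  4.  -0.1]
100 [ -0.   -0.   19.7 -12.9   4.8  -0.1]
105 [ -0.   -0.   24.7 -16.3   5.3  -0.1]
110 [ -0.   -0.   29.7 -19.7   5.5  -0.1]
115 [ -0.   -0.   34.7 -23.2   5.4  -0.1]
```

View pics/scene3.png

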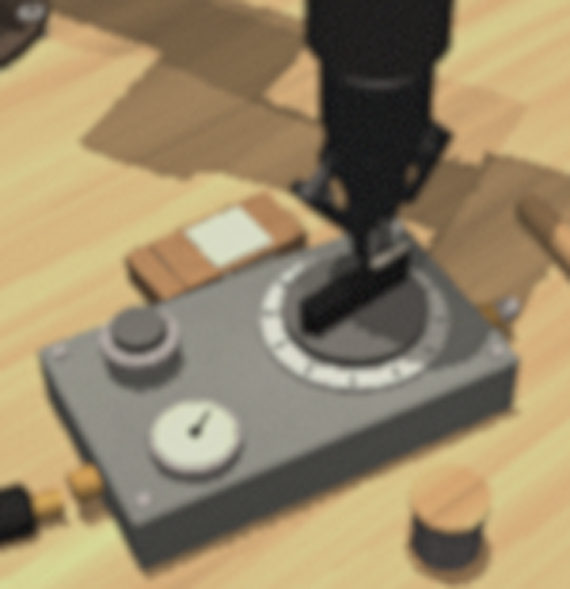

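The bar crest runs from (310,320) to (405,255), still under about 5 N against the finger between clicks two and three. I'll go on to about 112°, which is past half-way to click four.

```bash
python3 -m creep '[[0,0,4,-2.6,1.3,0,-1],[0,0,8,-5.2,2.4,0,-1],[0,0,12,-7.9,3.4,0,-1],[0,0,15,-9.8,4,0,-1],[0,0,18,-11.7,4.5,0,-1],[0,0,21,-13.8,4.9,0,-1],[0,0,24,-15.8,5.2,0,-1],[0,0,27,-17.8,5.4,0,-1],[0,0,30,-19.9,5.5,0,-1],[0,0,32,-21.3,5.5,0,-1]]'
python3 - <<'E'
from h import *
import cv2
print(arm.get_state()["force"])
for n,b in(("top",(230,130,370,240)),("scene",(160,120,310,275))):
    im=arm.snapshot(n)[b[1]:b[3],b[0]:b[2]]; cv2.imwrite(f"pics/{n}4.png",cv2.resize(im,None,fx=3.8,fy=3.8,interpolation=cv2.INTER_CUBIC))
for th in [110,115,120]:
    p,a=push(th); print(th,row(p,a))
E
```

```text
t: 7.9
tool_pos: [0.605, 0.0443, 0.1555]
orientation: [0.0, 0.296, 0.955, 0.0]
force: [-1.2, 0.5, 0.7]
opening: 0.002
[-1.18855173  0.50913255  0.68448555]
110 [ 0.   0.  -2.2  1.6 -0.9 -0.2]
115 [ 0.   0.   2.8 -1.4  0.9 -0.2]
120 [ 0.   0.   7.8 -4.5  2.3 -0.2]
```

View pics/scene4.png

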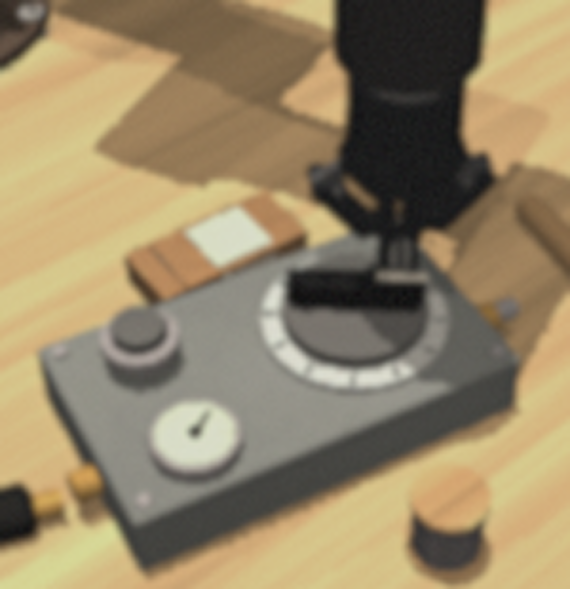

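```bash
cat >> h.py <<'E'
def bar(th):
    b=np.radians(B0-th); e=np.array([np.cos(b),np.sin(b)])
    return [((w2p("scene",np.r_[AX+s*.048*e,.101])-[160,120])*3.8).round() for s in (1,-1)]
E
python3 - <<'E'
from h import *
for th in (0,30,90,100,110,120,130,150): print(th,bar(th))
E
```

```text
0 [array([317., 232.]), array([386., 319.])]
30 [array([351., 227.]), array([350., 325.])]
90 [array([411., 251.]), array([288., 298.])]
100 [array([416., 259.]), array([283., 290.])]
110 [array([419., 267.]), array([280., 282.])]
120 [array([421., 275.]), array([280., 273.])]
130 [array([420., 284.]), array([281., 264.])]
150 [array([412., 300.]), array([291., 249.])]
```

The crest ends at about (425,278) and (290,273), which fits 117–120°, so the fourth click is reached. I'll back the finger off, lift, and check.

```bash
python3 -m creep '[[0,0,0,5,0,0,-1],[0,0,0,12,0,0,-1],[0,0,0,20,0,-3,-1],[0,0,0,22,0,-25,-1],[0,0,0,22,0,-50,-1],[0,0,0,50,0,-80,-1],[0,0,0,90,0,-100,-1],[0,0,0,130,0,-100,-1],[0,0,0,150,0,-100,-1],[0,0,0,150,0,-100,-1]]'
python3 - <<'E'
from h import *
import cv2
print(arm.get_state()["q"].round(2))
for n,b in(("top",(230,130,370,240)),("scene",(160,120,310,275))):
    im=arm.snapshot(n)[b[1]:b[3],b[0]:b[2]]; cv2.imwrite(f"pics/{n}5.png",cv2.resize(im,None,fx=3.8,fy=3.8,interpolation=cv2.INTER_CUBIC))
E
```

```text
t: 9.25
tool_pos: [0.48, 0.1299, 0.2563]
orientation: [0.0, 0.295, 0.956, 0.001]
force: [0.0, 0.2, 1.2]
opening: 0.003
[ 0.66  0.1  -0.44 -0.   -1.02 -2.83]
```

View pics/scene5.png

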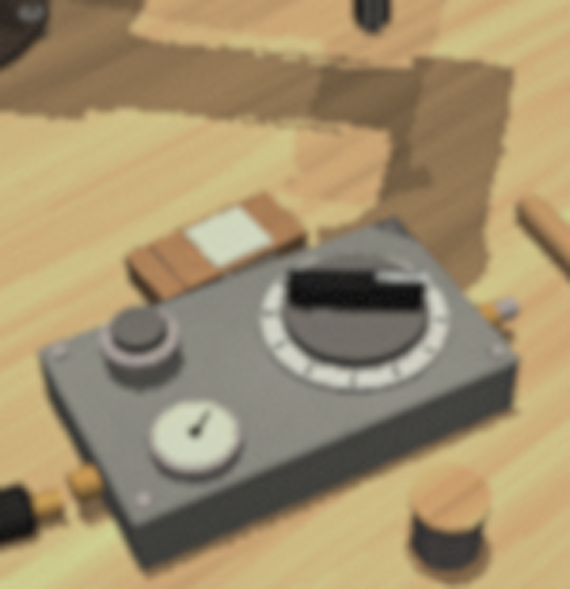

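View pics/top5.png

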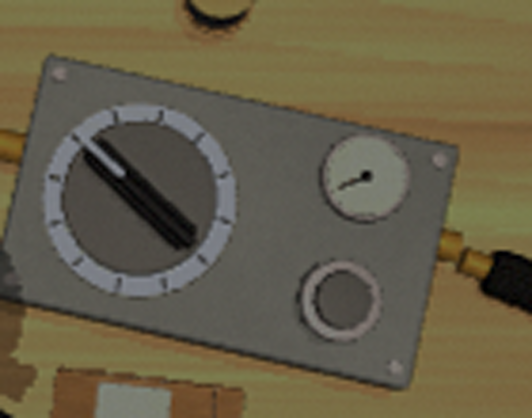

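Top view: the bar runs from its white end at (88,138) to (190,245). Against the start that is about 122° clockwise in the image, so four clicks, and it is at rest. Next is the button, with its cap at (344,300) in the top crop and (138,328) in the scene crop.

Run:
```python
from h import *
a=np.array([344,300.])/3.8+[230,130]; b=np.array([138,328.])/3.8+[160,120]
for z in (.06,.065,.07,.075,.08,.085,.09): print(z,p2w("top",*a,z).round(4),p2w("scene",*b,z).round(4))
for z in (.075,.085): print(row([.534,-.130,z+.02+TR],-132))
print(row([.534,-.130,.10+TR],-164))
```

```text
0.06 [ 0.5346 -0.1322  0.06  ] [ 0.5146 -0.1136  0.06  ]
0.065 [ 0.5344 -0.1316  0.065 ] [ 0.5187 -0.1161  0.065 ]
0.07 [ 0.5341 -0.1309  0.07  ] [ 0.5229 -0.1185  0.07  ]
0.075 [ 0.5338 -0.1302  0.075 ] [ 0.5271 -0.121   0.075 ]
0.08 [ 0.5336 -0.1295  0.08  ] [ 0.5312 -0.1234  0.08  ]
0.085 [ 0.5333 -0.1288  0.085 ] [ 0.5354 -0.1259  0.085 ]
0.09 [ 0.533  -0.1281  0.09  ] [ 0.5396 -0.1283  0.09  ]
[ 0.000e+00  1.000e-01 -8.240e+01 -1.900e+02 -1.843e+02  8.830e+01]
[ 0.000e+00  1.000e-01 -8.240e+01 -1.900e+02 -1.843e+02  7.830e+01]
[   0.     0.   -50.4 -190.  -184.3   83.3]
```

```bash
python3 -m creep '[[0,0,-8,-38,-37,0,-1],[0,0,-16,-76,-74,0,-1],[0,0,-24,-114,-111,0,-1],[0,0,-32,-152,-148,0,-1],[0,0,-40,-190,-184,10,-1],[0,0,-50,-190,-184,40,-1],[0,0,-50,-190,-184,70,-1],[0,0,-50,-190,-184,77,-1],[0,0,-50,-190,-184,77,-1],[0,0,-50,-190,-184,77,-1]]'
python3 - <<'E'
from h import *
import cv2
for n,b in(("scene",(160,120,310,275)),):
    im=arm.snapshot(n)[b[1]:b[3],b[0]:b[2]]; cv2.imwrite(f"pics/{n}6.png",cv2.resize(im,None,fx=3.8,fy=3.8,interpolation=cv2.INTER_CUBIC))
print(row([.534,-.129,.083+TR],-164), arm.get_state()["force"])
E
```

```text
t: 10.6
tool_pos: [0.5346, -0.13, 0.1797]
orientation: [0.001, -0.136, 0.991, -0.0]
force: [-0.0, 0.5, 1.2]
opening: 0.002
[-0.   0.1 -0.4  0.3  1.  24.1] [-0.49077335  0.47689241  0.69698338]
```

View pics/scene6.png

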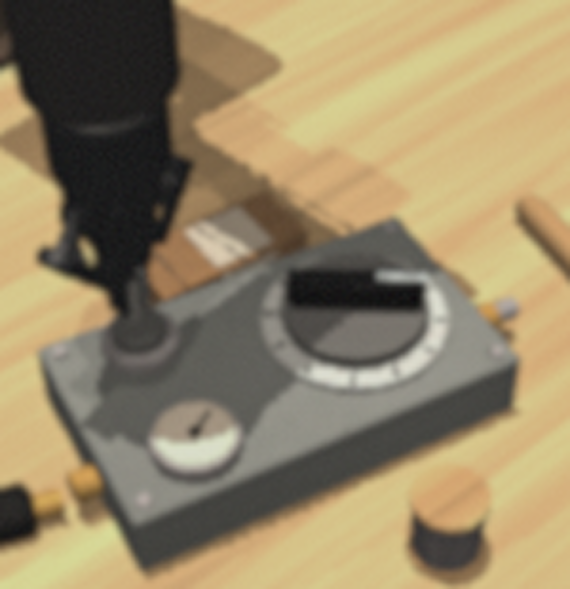

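The fingertips are over the cap at about (140,315). I'll press in small steps and watch the force.

```bash
python3 -m creep '[[0,0,0,0,1,8,-1],[0,0,0,0,1,16,-1],[0,0,0,0,1,20,-1],[0,0,0,0,1,22,-1],[0,0,0,0,1,24,-1],[0,0,0,0,1,26,-1],[0,0,0,0,1,26,-1],[0,0,0,0,1,26,-1],[0,0,0,0,1,26,-1],[0,0,0,0,1,26,-1]]'
```

```text
t: 11.9
tool_pos: [0.5338, -0.129, 0.157]
orientation: [0.001, -0.136, 0.991, -0.001]
force: [-15.9, 9.6, 43.2]
opening: 0.0
```

Run:
```python
from h import *
import cv2
for n,b in(("scene",(160,140,260,240)),):
    im=arm.snapshot(n)[b[1]:b[3],b[0]:b[2]]; cv2.imwrite(f"pics/{n}7.png",cv2.resize(im,None,fx=5.5,fy=5.5,interpolation=cv2.INTER_CUBIC))
print(arm.get_state()["force"],arm.get_state()["tool_pos"])
```

```text
[-14.8833772    8.45890479  43.72364252] [ 0.53382913 -0.12898043  0.15695224]
```

View pics/scene7.png

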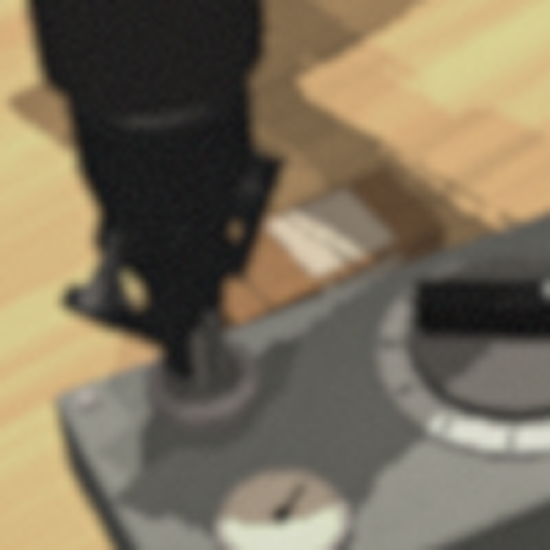

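The cap looks sunk to about collar level under the tip at (200,385). To confirm it bottomed, I'll ease up a few mm and read the spring force.

```bash
python3 -m creep '[[0,0,0,0,0,-1,-1],[0,0,0,0,0,-2,-1],[0,0,0,0,0,-3,-1],[0,0,0,0,0,-4,-1],[0,0,0,0,0,-5,-1],[0,0,0,0,0,-5,-1],[0,0,0,0,0,-5,-1],[0,0,0,0,0,-5,-1],[0,0,0,0,0,-5,-1],[0,0,0,0,0,-5,-1]]'
python3 -m creep '[[0,0,0,0,0,-1,-1],[0,0,0,0,0,-2,-1],[0,0,0,0,0,-3,-1],[0,0,0,0,0,-3,-1],[0,0,0,0,0,-3,-1],[0,0,0,0,0,-3,-1],[0,0,0,0,0,-3,-1],[0,0,0,0,0,-3,-1],[0,0,0,0,0,-3,-1],[0,0,0,0,0,-3,-1]]'
python3 -m creep '[[0,0,0,0,0,-2,-1],[0,0,0,0,0,-3,-1],[0,0,0,0,0,-4,-1],[0,0,0,0,0,-4,-1],[0,0,0,0,0,-4,-1],[0,0,0,0,0,-4,-1],[0,0,0,0,0,-4,-1],[0,0,0,0,0,-4,-1],[0,0,0,0,0,-4,-1],[0,0,0,0,0,-4,-1]]'
```

```text
t: 13.2
tool_pos: [0.5337, -0.1289, 0.1577]
orientation: [0.0, -0.135, 0.991, 0.0]
force: [-1.0, 3.5, 6.7]
opening: -0.002
t: 14.45
tool_pos: [0.5336, -0.1291, 0.1606]
orientation: [0.0, -0.135, 0.991, -0.0]
force: [1.8, 3.0, 3.5]
opening: 0.003
t: 15.7
tool_pos: [0.5333, -0.1291, 0.1644]
orientation: [-0.0, -0.135, 0.991, 0.0]
force: [-0.2, -1.5, 2.7]
opening: -0.003
```

The spring force fades over about 7 mm of lift (6.7, 3.5, then 2.7 N), so the button was fully down. Now I lift away and make the final check.

```bash
python3 -m creep '[[0,0,0,0,0,-10,-1],[0,0,0,0,0,-30,-1],[0,0,0,0,0,-60,-1],[0,0,0,0,0,-90,-1],[0,0,0,30,0,-100,-1],[0,0,0,60,25,-100,-1],[0,0,0,90,55,-100,-1],[0,0,0,100,85,-100,-1],[0,0,0,110,115,-100,-1],[0,0,0,110,115,-100,-1]]'
python3 - <<'E'
from h import *
import cv2
for n in("top","scene"):
    im=arm.snapshot(n); cv2.imwrite(f"pics/{n}8.png",im)
b=(230,130,370,240)
a=cv2.imread("pics/top8.png")[130:240,220:370];c=cv2.imread("pics/scene8.png")[120:275,110:360]
cv2.imwrite("pics/t8c.png",cv2.resize(a,None,fx=4,fy=4,interpolation=cv2.INTER_CUBIC));cv2.imwrite("pics/s8c.png",cv2.resize(c,None,fx=3.1,fy=3.1,interpolation=cv2.INTER_CUBIC))
print(arm.get_state()["force"])
E
```

```text
t: 16.95
tool_pos: [0.3958, -0.0467, 0.2654]
orientation: [0.001, -0.137, 0.991, 0.0]
force: [1.0, 0.3, 0.9]
opening: 0.001
[-0.1898518   0.83405837 -0.39868907]
```

View pics/s8c.png

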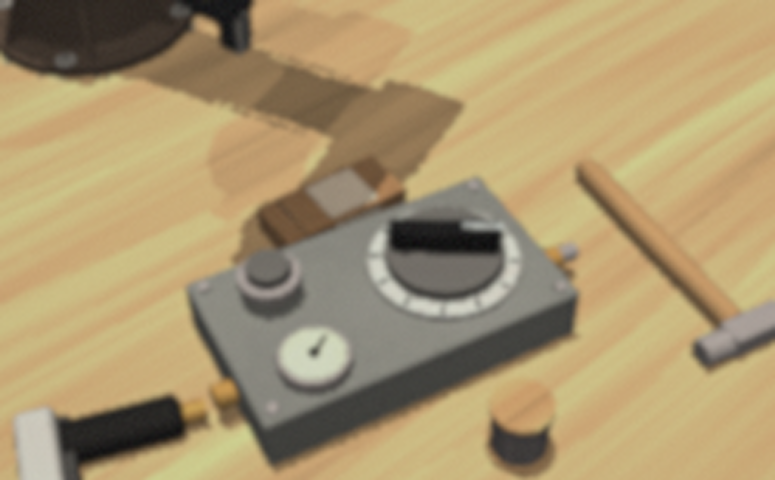

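View pics/top8.png

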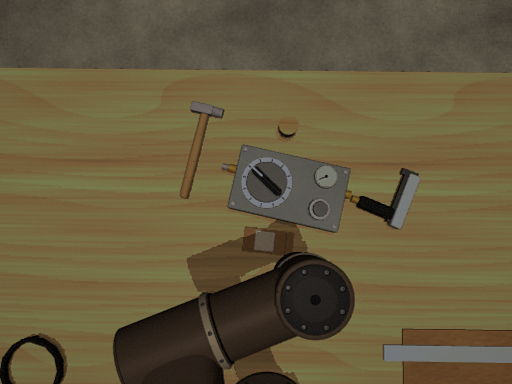

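The button is back up, with its cap at (268,268) in the scene crop. The dial bar still stands at four clicks, and the hammer, spool, box and staple gun are where they were. The arm is clear, so I hand in.

```bash
python3 -c "
from rig import arm
print(arm.finish_job())"
```

```text
the job is handed in; nothing more can be done
None
```

I turned the dial four clicks clockwise by pushing one side of the bar's pointer end with the shut fingertips. I then pressed the purge button to its stop, let it come back up, and handed the job in at about 17 s.

- **Dial:** in the last pictures it is at rest, about 120° clockwise of its start. My reading was about 122° from the top view, and the scene view matched the 120° prediction to within a few degrees.
- **Purge button:** the force fell to a few newtons over about 7 mm as I lifted, which fits a full press. The last picture shows the cap back up.
- **Bystanders:** none looks moved in the pictures; I compared them by eye and did not measure them.
- **Wrist force:** the press peaked at about 44 N, because the button top stands higher than I first estimated. That is well under the 120 N limit, and only the fingertips touched the button.

No check failed, but handing in returned no verdict.

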